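Isolate the glue heater and hang the out-of-service board

ROBOT

A 6-joint arm with a two-finger parallel gripper is mounted at the origin on a cart in front of the work surface, level with it; the furniture and walls round the work are solid. World frame = base frame: x ahead of the robot, y to its left, z up, the work surface at z = 0. Lengths are in m, angles in rad, forces in N, time in s.
With the tool pointing down it reaches from about 0.35 to 0.775 m from the base axis. Payload 7.3 kg.
Tool frame: the origin (TCP) lies between the finger pads; the fingertips stand 17 mm ahead of it and the grasp point (between the pads) lies 2 mm behind it; z points along the fingers, y is the line along which they close (so a half turn about z gives the same grasp; the last joint's range is limited). The gripper opens to 92 mm and grips with 3 to 60 N. Pads are 19 mm wide; open, the fingers measure 130 mm over their backs; the gripper's body (75 mm by 190 mm) begins 47 mm behind the grasp point.
Start: joints at [-1.378, 0.342, 1.524, -0, 1.275, -0.146], TCP at [0.175, -0.495, 0.244] pointing down, gripper open.
Joint ranges: [-2.53, 2.53], [-0.77, 2.02], [0.04, 2.7], [-1, 4.14], [0.28, 2.66], [-3.11, 3.11]. Speed limits (rad/s): [2.57, 2.57, 3.14, 3.14, 3.14, 3.14].

INTERFACE

Orientations are given as [roll, pitch, yaw] about the fixed x, y, z axes, in that order (R = Rz(yaw) Ry(pitch) Rx(roll)).
In Python, from cell import robot, optics gives the robot as it stands.
- The arm moves only by the tool play_rows, never from a script. Its argument "rows" is a list of rows, each a list of 7 numbers: the shift along the tool's x, y, z in cm, then the turn, a rotation vector about the tool's x, y, z in rad, then the opening, from 0 (shut) to 1 (fully open). In form: [[tx, ty, tz, wx, wy, wz, grip], ...]. A call has 1 to 20 rows; each row is the pose to reach, as a shift and turn from the pose commanded when the call began, along the tool's axes at that moment; what a row does not reach only later rows make up. A row lasts 1/10 s, in which the tool goes at most 50 mm and 8.59 degrees, less where a joint would pass 70% of its speed; a pose out of reach is approached as far as the arm can. A call with a gripper value outside its range is refused whole. The fingers move at their own pace and stop on an object; "squeeze" is the grip in N (left out, the last holds). Time passes only in rows, so rows that repeat a pose let the fingers close. It gives the time, the measured TCP pose, the force, the opening and the grip force at its end, in the units of the state.
- robot.observe(): the state, without advancing time (a new reading comes with each control period).
- optics.read_camera(name): name is "scene" or "top"; returns (picture, depth): 480x640x3 uint8, red, green, blue; 480x640 float32, m along the optical axis (not along the pixel's ray), 0 where there is no reading.
- optics.camera_model(name): a dict with "fx", "fy", "cx", "cy" (pixels), "dist" ([k1, k2, p1, p2, k3] as OpenCV has them; the pictures are not rectified), "origin" and "rotation" of the camera in the world. Camera axes: x right, y up, looking along -z (the intrinsics and any distortion apply to the point x, -y, -z); pixel columns grow to the right and rows downward; lengths in m; the calibration is good to about 2 mm. A picture is of the moment at which its call begins. camera_model takes no time and is no camera call.
- robot.hand_in(): hands the job in; it is judged then, once.
The state is a dict: "time": time; "qpos": joint angles; "qvel": joint speeds; "joint_efforts": joint torques, N m; "tool_pos": TCP position; "tool_rot": TCP orientation; "contact_force": force on the tool from outside, world axes, zero at the start; "torque": the same for the moment, N m; "opening": finger opening in m; "grip_force": force on a finger pad.
Only numpy, scipy, OpenCV 4.12 (cv2) and the standard library are available. Lean on these libraries where they do the work, as an engineer would, in place of code of your own. Each camera call takes 0.05 s, during which the arm holds its last target. There are 200 camera calls.

TASK

Take the glue heater's bench supply out of service: turn the red lever of the grey isolator box from the red mark (ON) round to the green mark (OFF) until it clicks home. Then take the red board out of its wooden stand and hang it by its eye on the steel hook inside the small blue cabinet without touching the cabinet's blue frame, and leave the sanding block, finger plane and varnish jar where they are.

Things in the scene. Friction and masses are not known exactly. Their poses are not given: they have to be found in the camera images.
- lever (a joint): angle of the isolator's lever about its upright axis: 0 = ON (lever over the red mark), 1.571 = OFF (over the green mark), growing counter-clockwise seen from above, with a stop at each. An over-centre spring holds it at either end: it takes about 0.4 N m (5 N at the grip) to leave ON, less and less toward half way, and past half way the spring pulls it on into OFF and holds it there
- lever_grip (a point): middle of the free grip of the red lever, half-way up it, 80 mm out from the axis. The lever bar is 18 mm wide and 22 mm high, its top 101 mm over the bench, its end 100 mm from the axis; x points outward along the lever, z up. The grip overhangs the box, whose body is 110 x 110 mm with its top at 64 mm (a yellow disc on it to 68 mm) on a 130 mm square foot plate
- lever_axis (a point): point on the lever's upright turning axis, at the middle of the fixed isolator box, at the grip's height (90 mm over the bench); its x points from the axis to the red ON mark, y to the green OFF mark, z up
- tag_center (a point): centre of the red board, an upright plate 8 mm thick (its x), 48 mm wide (y) and 140 mm high (z), about 80 g, with a rectangular eye 26 mm wide and 34 mm high through it along x. The eye's upper edge is 28 mm above this centre and its lower edge 6 mm below it; the solid part above the eye, 42 mm high, is for gripping. At the start it stands upright and loose in a 10 mm slot of the fixed wooden stand (56 x 90 mm, 34 mm high; the board's foot is 8 mm over the bench)
- tag_eye (a point): middle of the upper edge of the board's eye (the edge that rests on the hook), 42 mm below the board's top; axes as the board's
- hook_seat (a point): upper side of the hook's lowest point, 150 mm over the bench, where the board's eye should rest. The hook is a 6 mm round steel rod that comes out of the cabinet's back board 65 mm behind this point (sloping down 16 mm toward the front) and ends in an upturned tip 18 mm in front of it, whose top is 16 mm higher than this point. x points into the cabinet, from its front opening to its back board; y across the opening; z up. The space above is open
- cabinet_frame: the fixed blue sheet-steel sides and front posts of the tag cabinet, which must not be touched; origin on the bench right under hook_seat, same axes. The cabinet is 150 mm wide, 190 mm high and has no roof; the front posts stand 47 to 52 mm in front of the hook seat and leave an opening 87 mm wide, centred on the hook and open to the top; inside it is 142 mm wide. The back board (not part of the frame) is 65 mm behind the hook seat and also 190 mm high
- block: loose cork-brown sanding block, 46 x 90 x 27 mm, origin under its centre: to be left alone
- plane: loose brass finger plane, 29 x 60 x 31 mm, origin under its centre: to be left alone
- jar: loose varnish jar, 64 mm across, 76 mm high, origin under its centre: to be left alone
Not all that is in view belongs to the job. Of the things like the part that bears tag_center, leave any that is black, purple or turquoise; of the rest the smaller one is meant.

How it is judged:
By the outcome, as a careful person would: the job done as asked, in the order asked, and still so for the second after the job is handed in, with the robot touching nothing.
It also fails if it takes over 58 s, if anything falls off the work surface, if the arm or the gripper's body presses on something with over 40 N, if the wrist force passes 120 N, or if a joint passes its speed limit or range.

## Working session

There is one attempt and no reset: what is moved stays moved. The work goes in short steps, Python scripts to look and compute and a tool call to move; the robot and the scene stay as the last step left them, time stands still between calls to the robot, and variables do not carry over. Pictures are saved under pics/ and viewed, at most 10 in all, crops included, and the job is handed in when it is done.

Besides the shell and the picture viewer there is one more tool, called after "Emit:" as a command line: name --pt "numbers of a row" for each row, then --argument value for the rest. play_rows: Moves the arm, as the interface text tells. Its arguments: {"type":"object","properties":{"rows":{"type":"array"},"squeeze":{"type":"number"}},"required":["rows"]}

```bash
mkdir -p pics
cat > h.py <<'E'
import numpy as np,cv2,pickle
from scipy.spatial.transform import Rotation as R
from cell import robot,optics
def snap(n,tag):
    p,d=optics.read_camera(n); cv2.imwrite(f'pics/{tag}.png',p[:,:,::-1]); np.savez(f'{tag}.npz',p=p,d=d)
    return p,d
def cloud(n,d):
    m=optics.camera_model(n);K=np.array([[m['fx'],0,m['cx']],[0,m['fy'],m['cy']],[0,0,1]])
    v,u=np.mgrid[:480,:640]
    q=cv2.undistortPoints(np.stack([u,v],-1).reshape(-1,1,2).astype(float),K,np.array(m['dist'],float)).reshape(480,640,2)
    c=np.stack([q[...,0]*d,-q[...,1]*d,-d],-1)
    return c@np.array(m['rotation']).T+np.array(m['origin'])
E
python3 - <<'E'
from h import *
for n in('scene','top'):
    p,d=snap(n,n+'0'); m=optics.camera_model(n); print(n,m['origin'],np.array(m['rotation']).round(2).tolist(),m['fx'])
print(robot.observe())
E
```

```text
scene [-0.14717198  0.46545478  0.75541439] [0.95, -0.02, -2.13] 569.9572862598218
top [0.49784753 0.01400395 1.08136414] [0.08, -0.02, -1.59] 460.9327516251234
{'time': 0.1, 'qpos': array([-1.37800047e+00,  3.42665715e-01,  1.52489175e+00, -5.21983736e-06,
        1.27538275e+00, -1.46012762e-01]), 'qvel': array([-0.00078419, -0.00156667, -0.00177282, -0.00062684, -0.00184479,
        0.00040855]), 'joint_efforts': array([ 1.65538386e-03, -4.32001841e+01, -2.44695944e+01,  7.19266897e-02,
        5.26040350e-02, -6.30512227e-05]), 'tool_pos': array([ 0.17444189, -0.49483073,  0.24311824]), 'tool_rot': array([-3.14025870e+00, -1.91124569e-04,  3.38810017e-01]), 'contact_force': array([-0.86701756,  0.23198992, -0.60094528]), 'torque': array([ 0.03732341, -0.01245144, -0.03663782]), 'grip_force': 0.0, 'opening': 0.09177894084690241}
```

View pics/scene0.png

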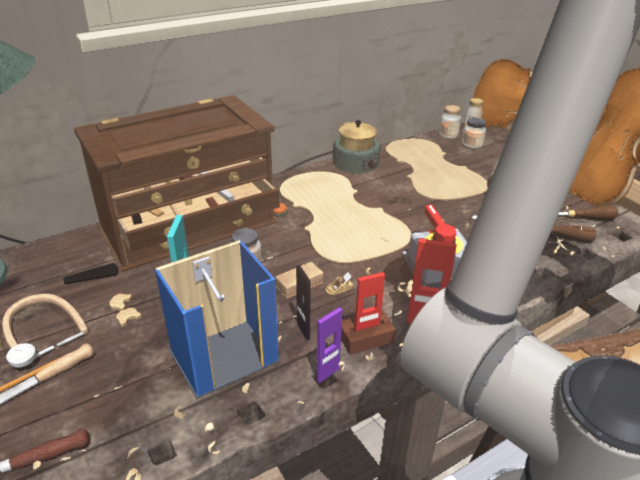

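View pics/top0.png

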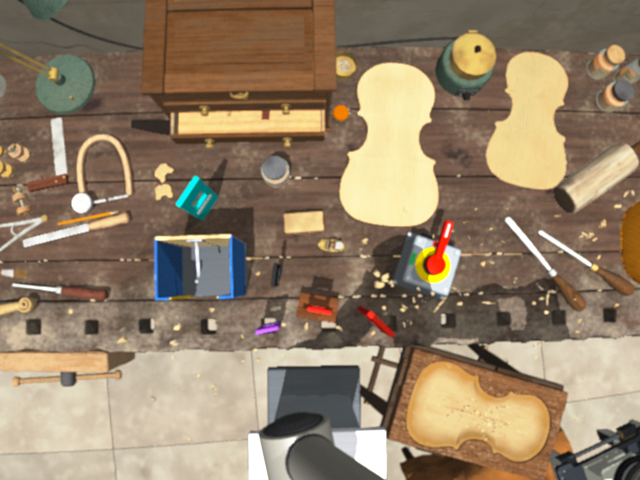

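The scene view shows the red board in its wooden stand at about (368,305), and a larger red decoy at (432,275). The cabinet is at (220,310). In the top view the lever axis is at (435,265) and its grip at (447,228). The stand is at (318,306) and the cabinet at (200,267), with the hook at (197,258).

```bash
sed -i "s/np.array(m\['rotation'\])/R.from_euler('xyz',m['rotation']).as_matrix()/" h.py
python3 - <<'E'
from h import *
t=np.load('top0.npz');s=np.load('scene0.npz')
np.set_printoptions(precision=4,suppress=True)
W=cloud('top',t['d']);S=cloud('scene',s['d'])
a=t['p'][215:345,140:470];cv2.imwrite('pics/c1.png',cv2.resize(a,None,fx=2.4,fy=2.4,interpolation=2)[:,:,::-1])
b=s['p'][190:400,150:470];cv2.imwrite('pics/c2.png',cv2.resize(b,None,fx=2.5,fy=2.5,interpolation=2)[:,:,::-1])
print('bench',W[300,270],W[230,500],S[420,250])
def sel(P,W,col,zr,box):
    p=P.astype(int);r,g,bb=p[...,0],p[...,1],p[...,2]
    m={'red':(r>120)&(g<70)&(bb<70),'blue':(bb>80)&(r<60)&(bb>g+40),'any':r>=0}[col]
    m&=(W[...,2]>zr[0])&(W[...,2]<zr[1])
    M=np.zeros_like(m);M[box[0]:box[1],box[2]:box[3]]=1
    return W[m&M]
def rep(n,q):
    q2=q[:,:2];r=cv2.minAreaRect(q2.astype(np.float32)*1000);print(n,len(q),'mean',q.mean(0),'rect',np.round(r[0],1),np.round(r[1],1),round(r[2],1),'z',np.percentile(q[:,2],[2,50,98]))
rep('lever top',sel(t['p'],W,'red',(.09,.112),(200,300,390,480)))
rep('lever all',sel(t['p'],W,'red',(.06,.2),(200,300,390,480)))
rep('box top',sel(t['p'],W,'any',(.055,.073),(200,310,390,480)))
rep('board top',sel(t['p'],W,'red',(.135,.16),(285,330,290,345)))
rep('board scene',sel(s['p'],S,'red',(.04,.16),(260,340,345,390)))
rep('stand',sel(t['p'],W,'any',(.025,.04),(280,330,285,350)))
rep('decoy',sel(t['p'],W,'red',(.1,.3),(300,350,350,405)))
rep('cab',sel(t['p'],W,'any',(.18,.2),(220,310,140,260)))
rep('cabblue',sel(t['p'],W,'blue',(.18,.2),(220,310,140,260)))
rep('hook',sel(t['p'],W,'any',(.135,.176),(242,290,185,210)))
rep('purple',sel(t['p'],W,'any',(.12,.2),(315,340,250,290)))
rep('black',sel(t['p'],W,'any',(.12,.2),(255,295,262,290)))
rep('block',sel(t['p'],W,'any',(.02,.035),(200,240,275,330)))
rep('plane',sel(t['p'],W,'any',(.015,.045),(230,255,312,350)))
rep('jar',sel(t['p'],W,'any',(.06,.09),(150,190,255,300)))
E
```

```text
bench [0.4564 0.1021 0.0005] [ 0.6113 -0.4538 -0.0009] [ 0.4155  0.2454 -0.0403]
lever top 487 mean [ 0.5524 -0.2695  0.101 ] rect [ 566.7 -271.8] [ 37.4 119.2] 75.1 z [0.0936 0.1013 0.1055]
lever all 505 mean [ 0.553  -0.2695  0.1   ] rect [ 566.7 -271.8] [ 37.4 119.2] 75.1 z [0.0704 0.1013 0.1055]
box top 1809 mean [ 0.5257 -0.2583  0.0656] rect [ 528.3 -263.6] [111.4 109.8] 71.1 z [0.0589 0.0655 0.0714]
board top 80 mean [ 0.4396 -0.0074  0.1474] rect [438.5  -7.5] [46.9  8.1] 79.4 z [0.1381 0.148  0.1517]
board scene 743 mean [ 0.4378 -0.0018  0.1006] rect [439.   -4.8] [49.3 10.4] 78.0 z [0.0417 0.1097 0.1428]
stand 801 mean [ 0.4391 -0.0075  0.0344] rect [438.3  -7.8] [90.2 56.4] 79.3 z [0.0305 0.0344 0.0386]
decoy 210 mean [ 0.4149 -0.1225  0.1895] rect [ 413.1 -124.3] [63.9 10.8] 43.8 z [0.1433 0.1923 0.1953]
cab 839 mean [0.5426 0.2383 0.1891] rect [530.3 234.5] [122.2 152.3] 0.7 z [0.1807 0.1899 0.1936]
cabblue 253 mean [0.5269 0.2468 0.1882] rect [528.9 233.4] [114.6 150. ] 0.7 z [0.1807 0.1889 0.1934]
hook 118 mean [0.5459 0.2345 0.1577] rect [541.2 230.8] [80.6 22.3] 2.9 z [0.1482 0.1574 0.168 ]
purple 114 mean [0.4035 0.0982 0.1389] rect [402.7  98.3] [ 8.3 47.6] 11.1 z [0.1215 0.1403 0.1443]
black 107 mean [0.5133 0.0816 0.1391] rect [513.4  82. ] [ 8.1 47.4] 82.2 z [0.1254 0.1401 0.143 ]
block 758 mean [0.6344 0.0202 0.0282] rect [634.9  20.3] [45.2 89.9] 2.6 z [0.0239 0.0282 0.0324]
plane 138 mean [ 0.5852 -0.0441  0.024 ] rect [592.3 -30.2] [78.2 30.1] 54.8 z [0.0158 0.024  0.0326]
jar 469 mean [0.7517 0.0835 0.0764] rect [752.6  83.6] [52.9 51.9] 18.4 z [0.0695 0.0765 0.0811]
```

View pics/c1.png

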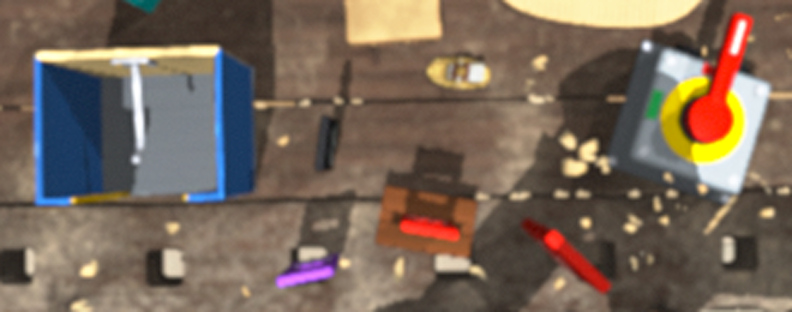

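View pics/c2.png

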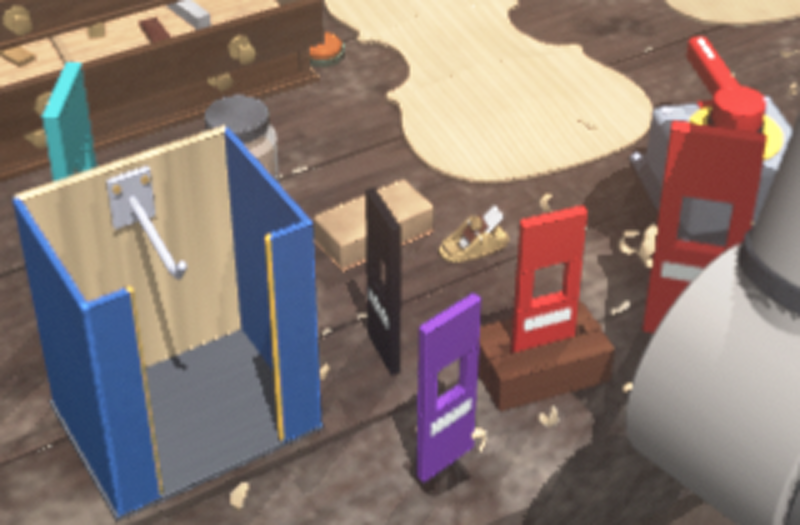

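Lever axis is about (0.528,-0.262), pointing about -16.5°. The red board is at (0.4385,-0.0075), upright, yaw about -10.5°. The cabinet is nearly aligned with the world axes and the hook is near y≈0.231. These heights and sizes match the given ones. I'm moving above the lever grip now.

Emit:
play_rows --pt "10 -1 1 0 0 0.1 0.55" --pt "20 -2 2 0 0 0.2 0.55" --pt "30 -3.5 3 0 0 0.4 0.55" --pt "40 -4.5 4 0 0 0.5 0.55" --pt "47.5 -5.5 5 0 0 0.627 0.55" --pt "47.5 -5.5 6.3 0 0 0.627 0.55" --pt "47.5 -5.5 6.3 0 0 0.627 0.55" --pt "47.5 -5.5 6.3 0 0 0.627 0.55" --pt "47.5 -5.5 6.3 0 0 0.627 0.55" --pt "47.5 -5.5 6.3 0 0 0.627 0.55" --pt "47.5 -5.5 6.3 0 0 0.627 0.55" --pt "47.5 -5.5 6.3 0 0 0.627 0.55" --pt "47.5 -5.5 6.3 0 0 0.627 0.55" --pt "47.5 -5.5 6.3 0 0 0.627 0.55"

```text
time: 1.5
tool_pos: [0.6033, -0.2865, 0.1813]
tool_rot: [3.141, -0.0, -0.29]
contact_force: [-0.1, 0.0, 0.9]
opening: 0.0506
grip_force: 0.0
```

```bash
cat >> h.py <<'E'
def go(pos,yaw):
    o=robot.observe();r=R.from_euler('xyz',o['tool_rot']);T=R.from_euler('xyz',[np.pi,0,yaw])
    print('shift cm',(r.inv().apply(np.array(pos)-o['tool_pos'])*100).round(2),'turn',(r.inv()*T).as_rotvec().round(3))
E
python3 - <<'E'
from h import *
p,d=snap('scene','s1');b=p[170:320,350:530];cv2.imwrite('pics/c3.png',cv2.resize(b,None,fx=4,fy=4,interpolation=2)[:,:,::-1])
a=np.radians(-16.5); go([.528+.08*np.cos(a),-.262+.08*np.sin(a),.093],a)
E
```

```text
shift cm [ 0.07 -0.22  8.84] turn [ 0.    -0.001 -0.002]
```

View pics/c3.png

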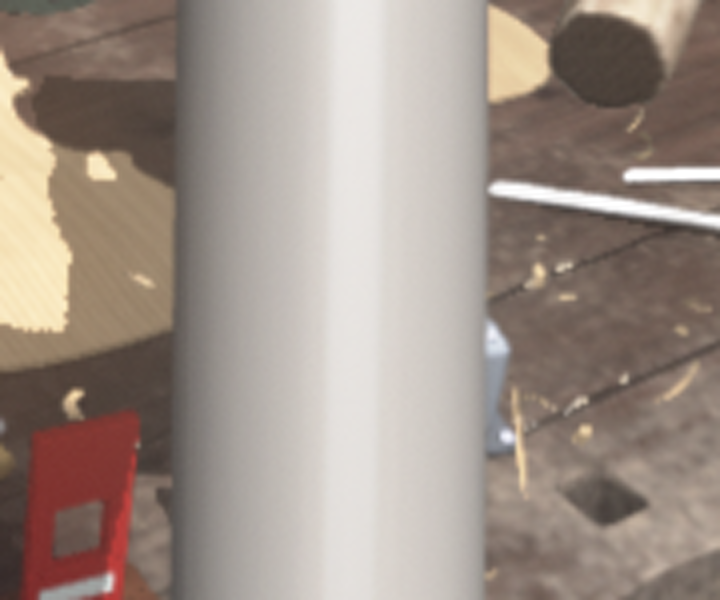

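The arm hides the lever in this view. The margin astride the bar is 16 mm per side, so I'm going down.

Emit:
play_rows --pt "0 -0.2 3 0 0 0 0.55" --pt "0 -0.2 6 0 0 0 0.55" --pt "0 -0.2 7.5 0 0 0 0.55" --pt "0 -0.2 8.8 0 0 0 0.55" --pt "0 -0.2 8.8 0 0 0 0.33" --pt "0 -0.2 8.8 0 0 0 0.33" --pt "0 -0.2 8.8 0 0 0 0.33" --pt "0 -0.2 8.8 0 0 0 0.33" --squeeze 10

```text
time: 2.35
tool_pos: [0.6053, -0.2839, 0.094]
tool_rot: [3.141, -0.002, -0.288]
contact_force: [0.2, -0.2, 0.4]
opening: 0.0309
grip_force: 0.0
```

Run:
```python
from h import *
for k in [15,30,45,60,75,90,95]:
    a=np.radians(-16.5+k); go([.528+.08*np.cos(a),-.262+.08*np.sin(a),.093],a)
```

```text
shift cm [-0.31 -1.97  0.1 ] turn [ 0.001 -0.002 -0.262]
shift cm [-1.1  -3.9   0.09] turn [ 0.001 -0.002 -0.524]
shift cm [-2.38 -5.56  0.09] turn [ 0.001 -0.002 -0.786]
shift cm [-4.03 -6.83  0.08] turn [ 0.002 -0.002 -1.047]
shift cm [-5.96 -7.63  0.08] turn [ 2.000e-03 -1.000e-03 -1.309e+00]
shift cm [-8.03 -7.9   0.08] turn [ 2.000e-03 -1.000e-03 -1.571e+00]
shift cm [-8.73 -7.87  0.07] turn [ 2.000e-03 -1.000e-03 -1.658e+00]
```

Emit:
play_rows --pt "-0.1 -1 0 0 0 -0.131 0.33" --pt "-0.3 -2 0 0 0 -0.262 0.33" --pt "-0.6 -3 0 0 0 -0.393 0.33" --pt "-1.1 -3.9 0 0 0 -0.524 0.33" --pt "-1.7 -4.8 0 0 0 -0.655 0.33" --pt "-2.4 -5.6 0 0 0 -0.786 0.33" --pt "-3.2 -6.2 0 0 0 -0.917 0.33" --pt "-4.0 -6.8 0 0 0 -1.047 0.33" --pt "-5 -7.3 0 0 0 -1.178 0.33" --pt "-6 -7.6 0 0 0 -1.309 0.33" --pt "-7 -7.8 0 0 0 -1.44 0.33" --pt "-8 -7.9 0 0 0 -1.57 0.33" --pt "-8.5 -7.9 0 0 0 -1.63 0.33" --pt "-8.5 -7.9 0 0 0 -1.63 0.33" --pt "-8.5 -7.9 0 0 0 -1.63 0.33"

```text
time: 3.85
tool_pos: [0.5511, -0.1861, 0.0942]
tool_rot: [3.127, 0.003, 1.341]
contact_force: [18.1, -6.8, -12.6]
opening: 0.0305
grip_force: 9.5
```

The lever is firm against its stop. I'm easing off, opening, lifting and taking a look.

Emit:
play_rows --pt "0 0.3 0 0 0 0 0.5" --pt "0 0.3 0 0 0 0 0.55" --pt "0 0.3 0 0 0 0 0.55" --pt "0 0.3 -3 0 0 0 0.55" --pt "0 0.3 -6 0 0 0 0.55" --pt "0 0.3 -10 0 0 0 0.55" --pt "0 0.3 -14 0 0 0 0.55" --pt "0 0.3 -17 0 0 0 0.55" --pt "0 0.3 -17 0 0 0 0.55"

```text
time: 4.75
tool_pos: [0.55, -0.1848, 0.2679]
tool_rot: [3.133, 0.002, 1.342]
contact_force: [0.3, -0.6, 1.2]
opening: 0.0506
grip_force: 0.0
```

Run:
```python
from h import *
a=np.radians(90-10.5)
go([.4385,-.0075,.28],a-np.pi/2)
go([.4385,-.0075,.28],a)
print(robot.observe()['qpos'])
t=np.load('top0.npz');W=cloud('top',t['d'])
# hook & cabinet detail
q=W[235:300,150:250].reshape(-1,3)
h=q[(q[:,2]>.13)&(q[:,2]<.176)&(abs(q[:,1]-.233)<.02)&(q[:,0]>.49)&(q[:,0]<.58)]
h=h[np.argsort(h[:,0])]
for x in np.arange(.495,.585,.008):
    s=h[(h[:,0]>=x)&(h[:,0]<x+.008)]
    if len(s):print(round(x+.004,3),len(s),np.median(s,0).round(4),np.ptp(s[:,1]).round(4))
c=q[(q[:,2]>.183)&(q[:,2]<.197)]
f=c[c[:,0]<c[:,0].min()+.012]
print('front row y',np.sort(f[:,1])[::3].round(3),'x',np.median(f[:,0]))
sides=c[(c[:,0]>.49)&(c[:,0]<.57)];
for s in (sides[sides[:,1]<.233],sides[sides[:,1]>.233]): print('side',np.polyfit(s[:,0],s[:,1],1),np.median(s,0))
b=c[c[:,0]>.58];print('back',np.polyfit(b[:,1],b[:,0],1),b[:,0].min(),b[:,0].max())
```

```text
shift cm [ 14.74 -14.87  -1.37] turn [ 0.009 -0.005  1.525]
shift cm [ 14.74 -14.87  -1.37] turn [ 0.009  0.002 -0.046]
[-4.56204076e-01  4.23173635e-01  1.33236408e+00 -5.62378952e-05
  1.37700498e+00 -2.27392517e-01]
0.499 4 [0.5027 0.2332 0.1653] 0.0043
0.507 11 [0.5068 0.2334 0.1631] 0.0051
0.515 9 [0.5149 0.2338 0.1496] 0.0042
0.523 11 [0.523  0.2339 0.1506] 0.0049
0.531 8 [0.532  0.2348 0.1532] 0.0027
0.539 11 [0.539  0.2353 0.1553] 0.0049
0.547 13 [0.5469 0.2349 0.1572] 0.0041
0.555 9 [0.5549 0.2351 0.1587] 0.003
0.563 9 [0.5646 0.2358 0.1605] 0.0041
0.571 12 [0.5716 0.2352 0.1636] 0.0047
0.579 7 [0.5784 0.2354 0.1637] 0.0091
front row y [0.158 0.158 0.159 0.16  0.161 0.162 0.163 0.165 0.169 0.171 0.173 0.174
 0.177 0.178 0.181 0.182 0.184 0.186 0.188 0.19  0.279 0.28  0.281 0.284
 0.286 0.287 0.29  0.292 0.294 0.296 0.297 0.299 0.302 0.304 0.305 0.305
 0.306 0.306 0.307 0.309 0.309] x 0.47274184775044276
side [-0.00320755  0.16275341] [0.52947209 0.16088744 0.19014031]
side [0.00876403 0.30216029] [0.52904747 0.30671229 0.19001861]
back [-0.00877096  0.58933623] 0.5807322654717084 0.5916264341219417
```

Hook seat is about (0.522, 0.234, 0.150). I'll grip the board through its thickness, high up, so the fingertips clear the hook tip. Next I move above the board, then check the lever.

Emit:
play_rows --pt "3.5 -3.5 -1.4 0 0 -0.046 0.5" --pt "7 -7 -1.4 0 0 -0.046 0.5" --pt "10.5 -10.5 -1.4 0 0 -0.046 0.5" --pt "13 -13 -1.4 0 0 -0.046 0.5" --pt "14.7 -14.9 -1.4 0 0 -0.046 0.5" --pt "14.7 -14.9 -1.4 0 0 -0.046 0.5" --pt "14.7 -14.9 -1.4 0 0 -0.046 0.5" --squeeze 20

```text
time: 5.45
tool_pos: [0.4367, -0.0071, 0.2765]
tool_rot: [-3.142, 0.0, 1.389]
contact_force: [0.3, 0.3, 0.2]
opening: 0.046
grip_force: 0.0
```

Run:
```python
from h import *
p,d=snap('top','t2');b=p[190:350,270:490];cv2.imwrite('pics/c4.png',cv2.resize(b,None,fx=3.5,fy=3.5,interpolation=2)[:,:,::-1])
W=cloud('top',d);pi=p.astype(int);m=(pi[...,0]>120)&(pi[...,1]<70)&(abs(W[...,2]-.101)<.01);m[:,:390]&=True
q=W[m];q=q[(np.hypot(q[:,0]-.528,q[:,1]+.262)<.11)]
f=q[np.hypot(q[:,0]-.528,q[:,1]+.262)>.03];v=f.mean(0)-[.528,-.262,0];print('lever',len(f),np.degrees(np.arctan2(v[1],v[0])))
go([.4385,-.0077,.142],np.radians(79.5))
```

```text
lever 167 70.54817513042391
shift cm [ 0.03  0.14 13.44] turn [-0.  0.  0.]
```

View pics/c4.png

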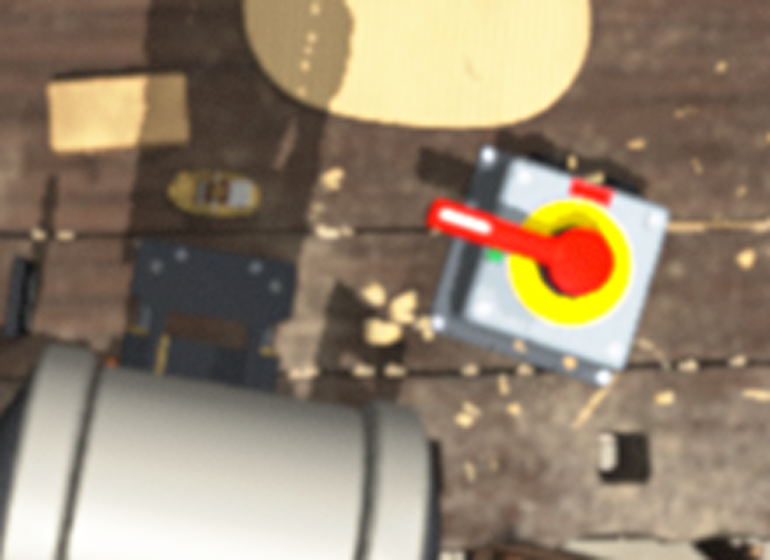

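The lever now lies over the green mark at about crop (440,215). I'm checking its swing angle numerically.

Run:
```python
from h import *
for n in('top0','t2'):
    f=np.load(n+'.npz');W=cloud('top',f['d']);pi=f['p'].astype(int)
    red=(pi[...,0]>130)&(pi[...,1]<80);red|=(pi.min(-1)>170)
    m=red&(abs(W[...,2]-.101)<.008);q=W[m]
    r=np.hypot(q[:,0]-.528,q[:,1]+.262);e=q[(r>.04)&(r<.11)];k=q[r<.03]
    v=np.linalg.svd(e[:,:2]-e[:,:2].mean(0))[2][0];print(n,len(e),'dir',np.degrees(np.arctan2(v[1],v[0])),'mean',e.mean(0),'knob',k.mean(0))
```

```text
top0 201 dir 159.73912013800677 mean [ 0.59217371 -0.28573075  0.10095179] knob [ 0.53115404 -0.26174906  0.10149467]
t2 187 dir 71.60171681015444 mean [ 0.55136823 -0.19678656  0.10118643] knob [ 0.5296797  -0.25826649  0.10155921]
```

The swing is about 91°, so the lever is at its OFF stop. Next I pick up the board.

Emit:
play_rows --pt "0 0.15 4 0 0 0 0.5" --pt "0 0.15 8 0 0 0 0.5" --pt "0 0.15 11 0 0 0 0.5" --pt "0 0.15 13.4 0 0 0 0.5" --pt "0 0.15 13.4 0 0 0 0.5" --pt "0 0.15 13.4 0 0 0 0.3" --pt "0 0.15 13.4 0 0 0 0.15" --pt "0 0.15 13.4 0 0 0 0.0" --pt "0 0.15 13.4 0 0 0 0.0" --pt "0 0.15 13.4 0 0 0 0.0" --pt "0 0.15 13.4 0 0 0 0.0" --squeeze 20

```text
time: 6.6
tool_pos: [0.4388, -0.0076, 0.1432]
tool_rot: [3.14, 0.0, 1.388]
contact_force: [0.0, -0.2, 2.6]
opening: 0.0081
grip_force: 20.0
```

Emit:
play_rows --pt "0 0 -2 0 0 0 0" --pt "0 0 -5 0 0 0 0" --pt "0 0 -9 0 0 0 0" --pt "0 0 -13 0 0 0 0" --pt "0 0 -15.5 0 0 0 0" --pt "0 0 -15.5 0 0 0 0"

```text
time: 7.2
tool_pos: [0.4398, -0.0078, 0.3012]
tool_rot: [3.134, 0.0, 1.388]
contact_force: [-0.0, -0.4, -0.7]
opening: 0.0077
grip_force: 20.0
```

Run:
```python
from h import *
go([.425,.2342,.298],1.581)
```

```text
shift cm [23.52 -5.86  0.27] turn [ 0.007  0.001 -0.193]
```

Emit:
play_rows --pt "3 -1 0.2 0 0 -0.05 0" --pt "7 -2 0.2 0 0 -0.1 0" --pt "11 -3 0.2 0 0 -0.15 0" --pt "15 -4 0.2 0 0 -0.193 0" --pt "19 -5 0.2 0 0 -0.193 0" --pt "22 -5.6 0.2 0 0 -0.193 0" --pt "23.5 -5.9 0.2 0 0 -0.193 0" --pt "23.5 -5.9 0.2 0 0 -0.193 0" --pt "23.5 -5.9 0.2 0 0 -0.193 0" --pt "23.5 -5.9 0.2 0 0 -0.193 0"

```text
time: 8.2
tool_pos: [0.4231, 0.2333, 0.2952]
tool_rot: [-3.141, 0.001, 1.58]
contact_force: [0.1, -0.9, -0.6]
opening: 0.0079
grip_force: 20.0
```

Run:
```python
from h import *
go([.425,.2342,.209],1.581)
p,d=snap('scene','s3');b=p[100:400,130:400];cv2.imwrite('pics/c5.png',cv2.resize(b,None,fx=2,fy=2,interpolation=2)[:,:,::-1])
S=cloud('scene',d);pi=p.astype(int);m=(pi[...,0]>110)&(pi[...,1]<75)&(pi[...,2]<75)
m[:,400:]=0;q=S[m];q=q[(abs(q[:,0]-.425)<.03)&(abs(q[:,1]-.234)<.05)]
print(len(q));
if len(q):
    print(np.percentile(q,[1,50,99],0).round(4)); print(np.polyfit(q[:,1],q[:,0],1),np.polyfit(q[:,2],q[:,0],1))
```

```text
shift cm [0.09 0.2  8.62] turn [-0.001  0.001 -0.001]
1716
[[0.4177 0.2131 0.1618]
 [0.4201 0.2424 0.2229]
 [0.4256 0.2601 0.2992]]
[-0.00213161  0.42081067] [0.00366469 0.41947589]
```

View pics/c5.png

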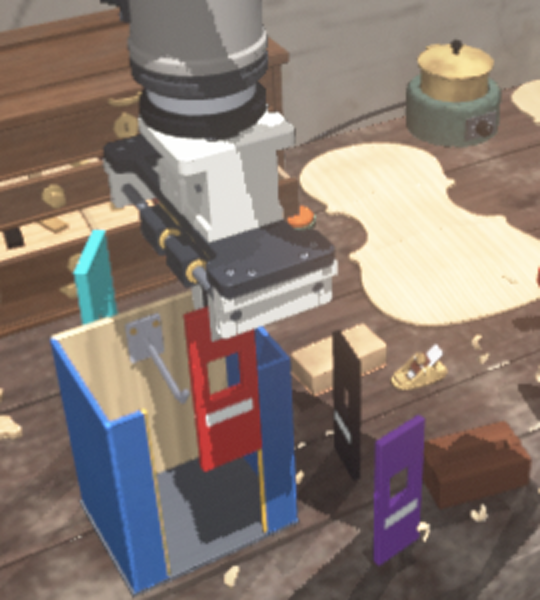

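The board hangs upright and square in front of the opening, at crop (225,390). The hook tip is at (185,395), behind it. I'm lowering to threading height.

Emit:
play_rows --pt "0 0.2 3 0 0 0 0" --pt "0 0.2 6 0 0 0 0" --pt "0 0.2 8.6 0 0 0 0" --pt "0 0.2 8.6 0 0 0 0" --pt "0 0.2 8.6 0 0 0 0"

```text
time: 8.75
tool_pos: [0.4255, 0.2337, 0.2103]
tool_rot: [3.142, 0.0, 1.58]
contact_force: [1.1, -0.3, -0.4]
opening: 0.0077
grip_force: 20.0
```

Run:
```python
from h import *
go([.525,.2342,.209],1.581)
p,d=snap('scene','s4');b=p[200:400,150:300];cv2.imwrite('pics/c6.png',cv2.resize(b,None,fx=3,fy=3,interpolation=2)[:,:,::-1])
S=cloud('scene',np.load('scene0.npz')['d']);q=S[230:320,180:260].reshape(-1,3)
h=q[(q[:,2]>.14)&(q[:,2]<.172)&(abs(q[:,1]-.236)<.015)&(q[:,0]<.56)&(q[:,0]>.49)]
for x in np.arange(.495,.55,.008):
    s=h[(h[:,0]>=x)&(h[:,0]<x+.008)]
    if len(s):print(round(x+.004,3),len(s),s.min(0).round(4),s.max(0).round(4))
S=cloud('scene',d);pi=p.astype(int);m=(pi[...,0]>110)&(pi[...,1]<75)&(pi[...,2]<75);m[:,300:]=0
q=S[m];q=q[abs(q[:,0]-.421)<.03];print(np.percentile(q,[1,99],0).round(4))
# eye edges: red rows along board mid column
e=q[abs(q[:,1]-np.median(q[:,1]))<.006];z=np.sort(e[:,2]);i=np.argmax(np.diff(z));print('eye z',z[i],z[i+1])
```

```text
shift cm [-0.04  9.95  0.13] turn [ 0.     0.    -0.001]
0.499 9 [0.4991 0.2348 0.1621] [0.503  0.2388 0.1665]
0.507 16 [0.5035 0.2343 0.1497] [0.5092 0.2404 0.1625]
0.515 7 [0.5134 0.2375 0.1489] [0.5186 0.2405 0.1515]
0.523 12 [0.5198 0.2348 0.1469] [0.5265 0.2406 0.1514]
0.531 17 [0.5277 0.2349 0.1474] [0.5349 0.241  0.1528]
0.539 18 [0.5357 0.2347 0.1499] [0.5424 0.241  0.156 ]
0.547 13 [0.5431 0.2354 0.1523] [0.5507 0.2409 0.1581]
[[0.4205 0.2133 0.077 ]
 [0.4285 0.2606 0.2149]]
eye z 0.1154881502436913 0.1282879401730841
```

View pics/c6.png

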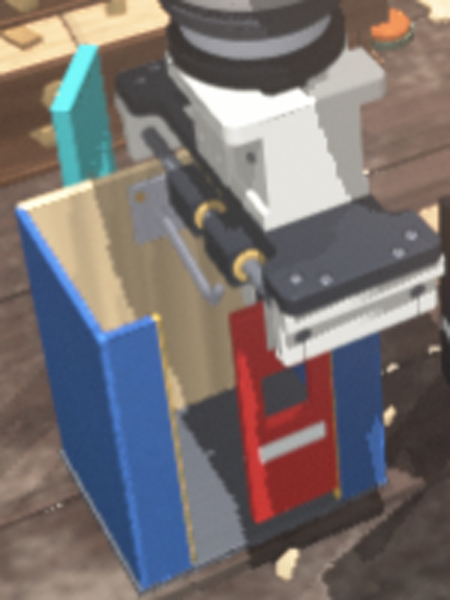

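In the same camera frame, board and hook agree in y (0.237 and 0.238). The eye spans z 0.139–0.173 around the tip, which tops out at 0.1665. I'm threading it now.

Emit:
play_rows --pt "0 1.5 0.1 0 0 0 0" --pt "0 3 0.1 0 0 0 0" --pt "0 4.5 0.1 0 0 0 0" --pt "0 6 0.1 0 0 0 0" --pt "0 7 0.1 0 0 0 0" --pt "0 8 0.1 0 0 0 0" --pt "0 9 0.1 0 0 0 0" --pt "0 9.8 0.1 0 0 0 0" --pt "0 9.8 0.1 0 0 0 0" --pt "0 9.8 0.1 0 0 0 0"

```text
time: 9.8
tool_pos: [0.5229, 0.2352, 0.2085]
tool_rot: [-3.141, 0.0, 1.581]
contact_force: [-0.5, -0.5, -1.4]
opening: 0.0078
grip_force: 20.0
```

Emit:
play_rows --pt "0 0 0.7 0 0 0 0" --pt "0 0 1.3 0 0 0 0" --pt "0 0 1.7 0 0 0 0" --pt "0 0 2.0 0 0 0 0" --pt "0 0 2.0 0 0 0 0" --pt "0 0 2.0 0 0 0 0"

```text
time: 10.4
tool_pos: [0.5232, 0.2353, 0.1887]
tool_rot: [3.141, 0.0, 1.581]
contact_force: [1.0, 0.4, -0.3]
opening: 0.0079
grip_force: 20.0
```

Run:
```python
from h import *
p,d=snap('scene','s5');b=p[180:380,150:300];cv2.imwrite('pics/c7.png',cv2.resize(b,None,fx=3,fy=3,interpolation=2)[:,:,::-1])
```

```text
(no output)
```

View pics/c7.png

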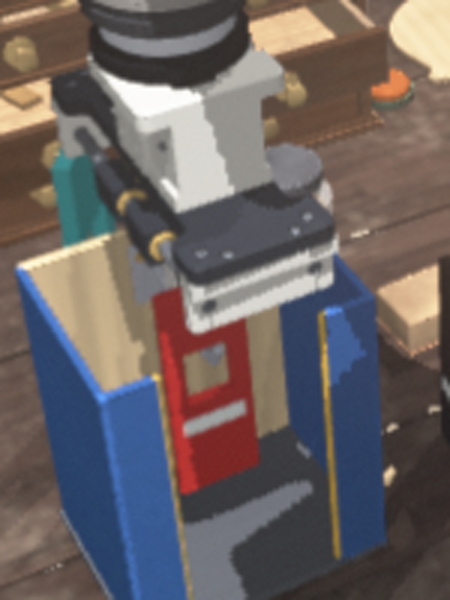

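The hook tip shows through the eye at crop (212,355), so it is threaded. Final 1 mm down, then open a little and rise.

Emit:
play_rows --pt "0 0 0.1 0 0 0 0" --pt "0 0 0.1 0 0 0 0" --pt "0 0 0.1 0 0 0 0.11" --pt "0 0 0.1 0 0 0 0.13" --pt "0 0 0.1 0 0 0 0.16" --pt "0 0 0.1 0 0 0 0.2" --pt "0 0 0.1 0 0 0 0.24" --pt "0 0 0.1 0 0 0 0.24" --pt "0 0 -0.4 0 0 0 0.24" --pt "0 0 -1 0 0 0 0.24" --pt "0 0 -2 0 0 0 0.24" --pt "0 0 -4 0 0 0 0.24" --pt "0 0 -8 0 0 0 0.24" --pt "0 0 -12 0 0 0 0.24" --pt "0 0 -14 0 0 0 0.24" --pt "0 0 -14 0 0 0 0.24" --pt "0 0 -14 0 0 0 0.24" --pt "0 0 -14 0 0 0 0.24"

```text
time: 12.25
tool_pos: [0.5226, 0.2351, 0.3273]
tool_rot: [-3.139, 0.001, 1.581]
contact_force: [1.0, 0.0, -1.1]
opening: 0.0221
grip_force: 0.0
```

Run:
```python
from h import *
p,d=snap('scene','s6');b=p[150:350,150:490];cv2.imwrite('pics/c8.png',cv2.resize(b,None,fx=2.3,fy=2.3,interpolation=2)[:,:,::-1])
S=cloud('scene',d);pi=p.astype(int);m=(pi[...,0]>90)&(pi[...,1]<75)&(pi[...,2]<75);m[:,300:]=0
q=S[m];q=q[abs(q[:,0]-.52)<.05];print(np.percentile(q,[1,50,99],0).round(4),np.polyfit(q[:,2],q[:,0],1))
```

```text
[[ 0.4709  0.2147 -0.0015]
 [ 0.5216  0.2424  0.1197]
 [ 0.5581  0.5845  0.1926]] [0.01303716 0.51885037]
```

View pics/c8.png

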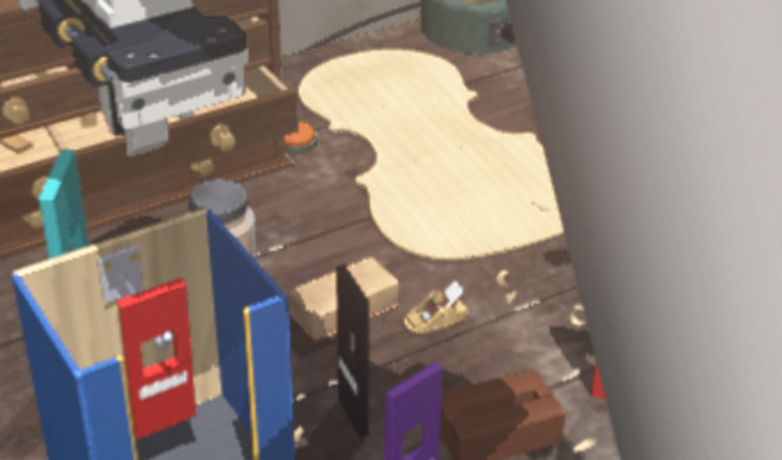

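The board hangs upright on the hook at crop (155,360), top at z 0.192 as expected. The gripper is clear and the loose items are untouched. I'll let it settle, then hand in.

Emit:
play_rows --pt "0 0 0 0 0 0 0.24" --pt "0 0 0 0 0 0 0.24" --pt "0 0 0 0 0 0 0.24" --pt "0 0 0 0 0 0 0.24" --pt "0 0 0 0 0 0 0.24" --pt "0 0 0 0 0 0 0.24" --pt "0 0 0 0 0 0 0.24" --pt "0 0 0 0 0 0 0.24" --pt "0 0 0 0 0 0 0.24" --pt "0 0 0 0 0 0 0.24"

```text
time: 13.3
tool_pos: [0.5232, 0.2352, 0.3287]
tool_rot: [3.142, 0.0, 1.581]
contact_force: [0.3, 0.2, 0.2]
opening: 0.0221
grip_force: 0.0
```

```bash
python3 -c "
from cell import robot
print(robot.hand_in())"
```

```text
the job is handed in; nothing more can be done
None
```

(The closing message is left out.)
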